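# Change the nozzle at the back of the slide-in rack

### The job

The brass fan nozzle is needed on the hot-air gun, but in the slide-in rack it stands behind the steel and the black nozzle, and its flange can only leave through the rack's open front end. Slide the two front nozzles out and stand them both on the white heat-proof board, set the brass nozzle fully down in the round seat of the aluminium changing block, and put the blue nozzle, which waits on the board, into the rack at the rear mark where the brass one stood. Then slide the steel and the black nozzle back in, each at the mark where it stood at the start, all upright; knock no nozzle over.

Things in the scene. Friction and masses are not known exactly. Their poses are not given: they have to be found in the camera images.
- steel_nozzle: Bright steel hot-air nozzle, thin round tube as tip, 69 mm tall; in one of the rack's two front places. All nozzles: bottom flange 34 mm across, 4.5 mm thick; above it a barrel 20 mm across up to 45 mm above the underside (grip it from 18 mm up); tip no wider than 20 mm. Origin: centre of the underside, z up the barrel. About 80 g.
- black_nozzle: Black hot-air nozzle with a square head, 63 mm tall; in the other of the rack's two front places. Flange, barrel, origin and axes as the steel one.
- brass_nozzle: Brass-coloured hot-air nozzle with a flat fan tip, 66 mm tall; at the rear place of the rack. Flange, barrel, origin and axes as the steel one.
- blue_nozzle: Blue hot-air nozzle with a short bell mouth, 62 mm tall; stands on the white board. Flange, barrel, origin and axes as the steel one.
- rack: Fixed green nozzle rack; lane along x, open front at -x. Origin: bench under lane. In mm: floor top z=4, x -115..101. For x -52..96 walls at y=+/-19 and lips z 13..16 over the flanges leave a slot y=+/-13: no lifting there. Lip ends turn up to z=19 at x=-60. Bare apron in front: lift off or set down centred at x=-85; guides 8 high flare out to x=-78. White marks = places: x=-28, 22, 72 (rear).
- heat_board: Fixed white heat-proof board, flat on the bench: 72 mm along its x, 242 mm along its y (which points roughly back at the robot), 13 mm thick. Origin at the centre of its underside; one end is slightly mitred.
- change_block: Fixed aluminium changing block, 74 x 74 x 24 mm, with one round seat in its middle: 39 mm across, 12 mm deep (seat floor 12 mm above the bench), rim countersunk by 4 mm. Origin at the centre of its underside, on the seat's axis.
Things that resemble listed ones, but are neither listed nor needed, are in the scene too. Of the things like the black_nozzle, leave any that is green; of the rest the larger one is meant.

How it is judged:
By the outcome, as a careful person would: the job done as asked, in the order asked, and still so for the second after the job is handed in, with the robot touching nothing.
It also fails if it takes over 122 s, if anything falls off the work surface, if the arm or the gripper's body presses on something with over 40 N, if the wrist force passes 120 N, or if a joint passes its speed limit or range.

### The arm

A 6-joint arm with a two-finger parallel gripper is mounted at the origin on a cart in front of the work surface, level with it; the furniture and walls round the work are solid. World frame = base frame: x ahead of the robot, y to its left, z up, the work surface at z = 0. Lengths are in m, angles in rad, forces in N, time in s.
With the tool pointing down it reaches from about 0.425 to 0.95 m from the base axis. Payload 3.5 kg.
Tool frame: the origin (TCP) lies midway between the tips of the shut fingers; the grasp point (between the pads) lies ctrl.grasp_offset behind it (ctrl.grasp_offset is the distance from the TCP to the grasp point, in m); x points along the fingers, y is the direction in which the jaws open and shut, and the axes are right-handed (so a half turn about x gives the same grasp; the last joint's range is limited). The gripper opens to 85 mm and grips with 20 to 120 N. Pads are 22 mm wide; open, the fingers measure 114 mm over their backs; the gripper's body (76 mm by 85 mm) begins 54 mm behind the grasp point. The pads swing forward as they close: fully open they stand 13 mm farther back than shut.
Start: joints at [-0.15, 0.286, 1.577, -0, 1.279, -0.15], TCP at [0.675, 0, 0.231] pointing down, gripper open.
Joint ranges: [-2.77, 2.77], [-0.9, 2.22], [0.21, 2.48], [-1.53, 4.67], [0.24, 2.81], [-2.84, 2.84]. Speed limits (rad/s): [2.79, 2.79, 3.14, 3.14, 3.14, 3.14].

### API

Orientations are given as a unit quaternion [x, y, z, w].
In Python, from plant import readout, read_camera, sign_off, ctrl gives the robot as it stands.
- The arm moves only by the tool drive_tool, never from a script. Its argument "steps" is a list of rows, each a list of 5 numbers: the shift along the tool's x, y, z in cm, then the turn about the tool's x in degrees, then the opening, from 0 (shut) to 1 (fully open). A call has 1 to 10 rows; each row shifts and turns the commanded pose from where the row before left it, along the tool's axes as they then stand; what a row does not reach is not made up. A row lasts 1/10 s, in which the tool goes at most 50 mm and 8.59 degrees, less where a joint would pass 70% of its speed; a pose out of reach is approached as far as the arm can. A call is refused whole if a number of a shift passes 5 or a number of a turn 8.59, either way. A call with a gripper value outside its range is refused whole. The fingers move at their own pace and stop on an object; "force" is the grip in N (left out, the last holds). Time passes only in rows, so rows that do not move let the fingers close. It gives the time, the measured TCP pose, the force and the opening at its end, in the units of the state.
- readout.get_state(): the state, without advancing time (a new reading comes with each control period).
- read_camera(name): name is "scene" or "side" or "wrist"; returns a dict with "frame" (480x640x3 uint8, red, green, blue), "vertical_fov" (degrees; the focal length in pixels is half the picture's height over the tangent of half this angle, whatever the lens; pixels are square), "cx", "cy" (the principal point, pixels), "eye" and "orientation" of the camera in the world. Camera axes: x right, y up, looking along -z (the intrinsics and any distortion apply to the point x, -y, -z); pixel columns grow to the right and rows downward; lengths in m; the calibration is good to about 2 mm. A picture is of the moment at which its call begins. There is no depth.
- sign_off(): hands the job in, once; it reports no verdict.
The state is a dict: "time": time; "qpos": joint angles; "dq": joint speeds; "joint_efforts": joint torques, N m; "eef_pos": TCP position; "tcp_rot": TCP orientation; "contact_force": force on the tool from outside, world axes, zero at the start; "wrist_torque": the same for the moment, N m; "opening": opening from 0.0 (shut) to 1.0 (fully open).
Only numpy, scipy, OpenCV 4.12 (cv2) and the standard library are available. Lean on these libraries where they do the work, as an engineer would, in place of code of your own. Each camera call takes 0.05 s, during which the arm holds its last target. There are 200 camera calls.

## Working session

There is one attempt and no reset: what is moved stays moved. The work goes in short steps, Python scripts to look and compute and a tool call to move; the robot and the scene stay as the last step left them, time stands still between calls to the robot, and variables do not carry over. Pictures are saved under pics/ and viewed, about 12 in all and at most 16, crops included, and the job is handed in when it is done.

Besides the shell and the picture viewer there is one more tool, called after "Call:" by a JSON object that holds its "op" and its "data", one argument or row to a line. drive_tool: Moves the arm, as the interface text tells. Its arguments: {"type":"object","properties":{"steps":{"type":"array","items":{"type":"array","items":{"type":"number"}}},"force":{"type":"number"}},"required":["steps"]}

```bash
ls; mkdir -p pics
cat > h.py <<'E'
import numpy as np, cv2
from plant import readout, read_camera, sign_off, ctrl
from scipy.spatial.transform import Rotation as R
def info(c):
    f=240/np.tan(np.radians(c['vertical_fov'])/2)
    return f,c['cx'],c['cy'],np.array(c['eye']),R.from_quat(c['orientation'])
def proj(c,P):
    f,cx,cy,e,r=info(c); p=r.inv().apply(np.atleast_2d(P)-e)
    return np.c_[cx+f*p[:,0]/-p[:,2], cy-f*p[:,1]/-p[:,2]]
def onz(c,uv,z):
    f,cx,cy,e,r=info(c); uv=np.atleast_2d(uv).astype(float)
    d=r.apply(np.c_[(uv[:,0]-cx)/f,-(uv[:,1]-cy)/f,-np.ones(len(uv))])
    return e+d*((z-e[2])/d[:,2])[:,None]
def tri(obs):
    A=np.zeros((3,3));b=np.zeros(3)
    for c,uv in obs:
        p0,p1=onz(c,uv,0)[0],onz(c,uv,.1)[0]; d=(p1-p0)/np.linalg.norm(p1-p0)
        M=np.eye(3)-np.outer(d,d);A+=M;b+=M@p0
    return np.linalg.solve(A,b)
E
python3 - <<'E'
from h import *
import pickle
print(readout.get_state(), ctrl.grasp_offset, [a for a in dir(ctrl) if a[0]!='_'])
C={}
for n in ("scene","side","wrist"):
    c=read_camera(n);C[n]=c;print(n,{k:v for k,v in c.items() if k!='frame'})
    cv2.imwrite(f'pics/{n}0.png',cv2.cvtColor(c['frame'],cv2.COLOR_RGB2BGR))
pickle.dump(C,open('c0.pkl','wb'))
E
```

```text
pics
{'time': 0.0, 'qpos': array([-1.50016040e-01,  2.87218759e-01,  1.57816654e+00,  1.20410538e-05,
        1.27860515e+00, -1.49972689e-01]), 'dq': array([-0.00031913, -0.00097061, -0.00086855,  0.00128821, -0.00108645,
        0.00080036]), 'joint_efforts': array([-1.79628755e-04, -4.05981302e+01, -2.92628127e+01, -1.54224781e-04,
        5.81841552e-03,  3.74769741e-06]), 'eef_pos': array([6.74346199e-01, 1.20496176e-04, 2.29917445e-01]), 'tcp_rot': array([ 0.49951149,  0.50067264, -0.50051121,  0.49930322]), 'contact_force': array([ 0.42990265,  0.29873068, -0.25359722]), 'wrist_torque': array([0.01413432, 0.00253408, 0.04044703]), 'opening': 0.9982548192164872} 0.0187 ['Unreachable', 'grasp_offset']
scene {'vertical_fov': 45.3576249504707, 'cx': 328.3406761707167, 'cy': 243.74620304867005, 'eye': array([0.25488113, 0.48540823, 0.72062373]), 'orientation': array([-0.0980961 ,  0.33542942,  0.90412397, -0.24581316])}
side {'vertical_fov': 54.53694919130683, 'cx': 313.4612735883837, 'cy': 240.8375954680942, 'eye': array([0.56804249, 0.79918109, 0.44879331]), 'orientation': array([ 0.00134679,  0.51836264,  0.85514915, -0.00427718])}
wrist {'vertical_fov': 71.75074416447859, 'cx': 317.4378020407956, 'cy': 240.6365595643334, 'eye': array([0.67555707, 0.07367027, 0.37275918]), 'orientation': array([-1.44522299e-01,  1.23897962e-03, -5.01923835e-05,  9.89500767e-01])}
```

View pics/scene0.png

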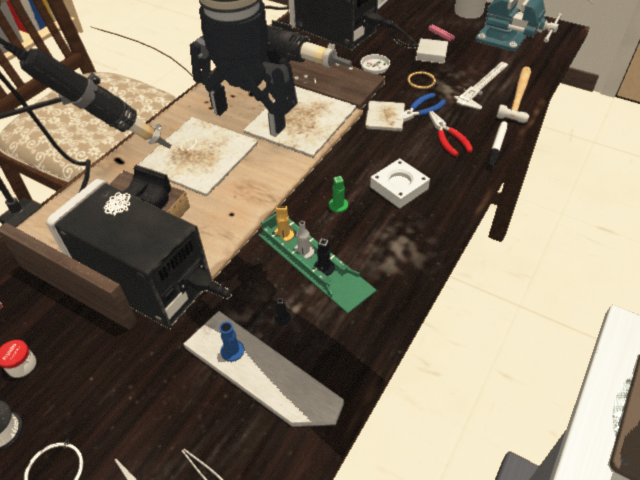

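View pics/side0.png

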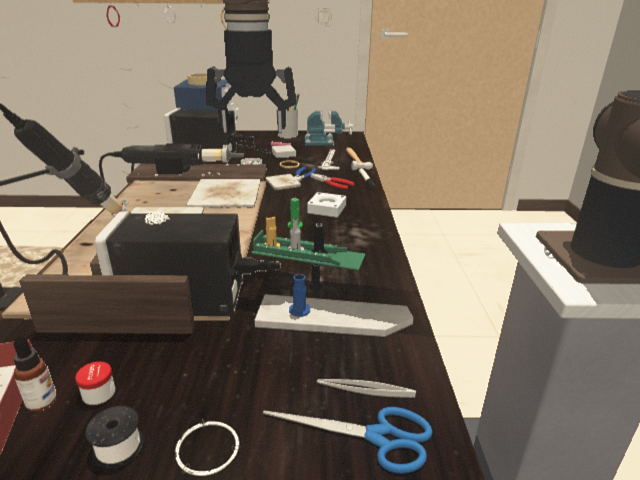

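View pics/wrist0.png

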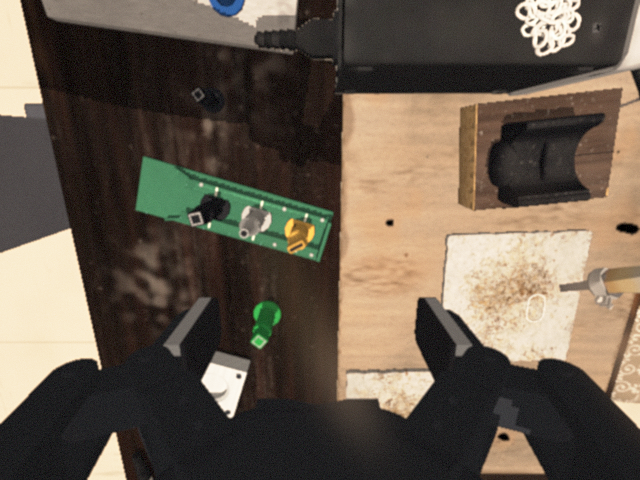

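The views show the rack (wrist view: apron corners about (143,157) and (136,210), rear corners about (333,214) and (320,261)). In it, front to rear, stand black, steel and brass. The blue nozzle is on the board, the block is right of the rack, and the decoys are a green nozzle and a small black one.

Run:
```python
from h import *
import pickle
C=pickle.load(open('c0.pkl','rb'))
w,s,d=C['wrist'],C['scene'],C['side']
np.set_printoptions(precision=4,suppress=True)
print('rack w',onz(w,[(143,157),(136,210),(320,261),(333,214)],.004))
print('rack s',onz(s,[(375,290),(348,308)],.004))
print('board s',onz(s,[(218,312),(185,345),(292,424),(338,423),(343,402)],.013))
print('block s',onz(s,[(402,159),(429,183),(402,205),(371,182)],.024), onz(s,[(404,177)],.024))
print('tops: black',tri([(w,(196,218)),(s,(323,242)),(d,(319,225))]),'steel',tri([(w,(243,234)),(s,(303,223))]),'brass',tri([(w,(295,246)),(s,(282,208)),(d,(271,218))]))
print('blue',tri([(s,(227,324)),(d,(299,277))]),'smallblack',tri([(w,(198,95)),(s,(281,300))]),'green',tri([(w,(259,342)),(s,(338,179)),(d,(295,200))]))
f=lambda c,x0,y0,x1,y1,wd,h:cv2.resize(cv2.cvtColor(c['frame'][y0:y1,x0:x1],cv2.COLOR_RGB2BGR),(wd,h),interpolation=cv2.INTER_CUBIC)
cv2.imwrite('pics/m1.png',np.hstack([f(s,180,150,440,430,390,420),f(w,120,140,350,420,345,420)]))
```

```text
rack w [[ 0.4863  0.0578  0.004 ]
 [ 0.4696 -0.0003  0.004 ]
 [ 0.6776 -0.0615  0.004 ]
 [ 0.6922 -0.0049  0.004 ]]
rack s [[0.4691 0.0011 0.004 ]
 [0.4886 0.0512 0.004 ]]
board s [[0.6486 0.1597 0.013 ]
 [0.6544 0.2281 0.013 ]
 [0.4596 0.2491 0.013 ]
 [0.4094 0.2181 0.013 ]
 [0.4181 0.1899 0.013 ]]
block s [[ 0.5584 -0.274   0.024 ]
 [ 0.4892 -0.2398  0.024 ]
 [ 0.5065 -0.167   0.024 ]
 [ 0.5788 -0.1912  0.024 ]] [[ 0.534  -0.2319  0.024 ]]
tops: black [0.5598 0.0043 0.0676] steel [ 0.6044 -0.0101  0.0719] brass [ 0.6527 -0.0232  0.0688]
blue [0.5918 0.1972 0.0732] smallblack [0.5654 0.1136 0.0458] green [ 0.6117 -0.1327  0.0621]
```

View pics/m1.png

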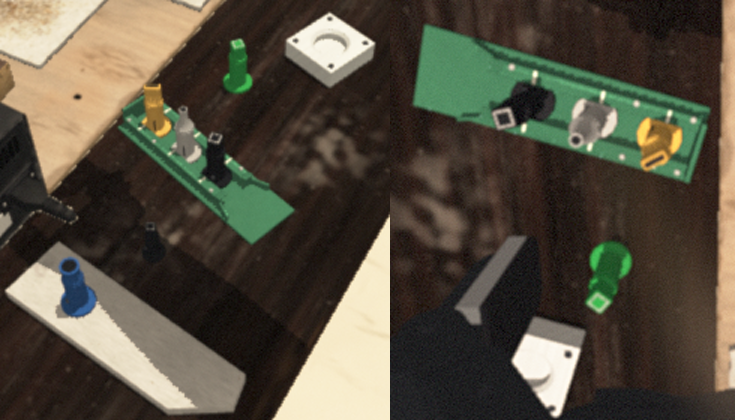

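Call:
{"op": "drive_tool", "data": {
  "steps": [
    [2,-3.8,-0.13,0,1],
    [2,-3.8,-0.13,0,1],
    [2,-3.8,-0.13,0,0.7],
    [0,0,0,-8.2,0.7],
    [0,0,0,-8.2,0.7],
    [0,0,0,-8.2,0.7],
    [0,0,0,-8.2,0.7],
    [0,0,0,-8.2,0.7],
    [0,0,0,-8.2,0.7],
    [0,0,0,-8.2,0.7]
  ],
  "force": 45
}}

```text
time: 1.15
eef_pos: [0.5607, 0.004, 0.1709]
tcp_rot: [0.196, 0.68, -0.196, 0.679]
contact_force: [-0.8, 0.8, 0.7]
opening: 0.701
```

Call:
{"op": "drive_tool", "data": {
  "steps": [
    [0,0,0,-8.2,0.7],
    [0,0,0,-7.7,0.7],
    [0,0,0,0,0.7],
    [0,0,0,0,0.7],
    [0,0,0,0,0.7]
  ]
}}

```text
time: 1.65
eef_pos: [0.5609, 0.004, 0.1712]
tcp_rot: [0.103, 0.7, -0.103, 0.699]
contact_force: [-0.6, 0.0, 0.5]
opening: 0.701
```

```bash
cat >> h.py <<'E'
np.set_printoptions(precision=4,suppress=True)
O=np.array([.588,-.0042]); TH=np.radians(-16.67)   # rack origin, yaw
def rw(x,y=0,z=0,O=O,TH=TH): 
    return np.array([O[0]+x*np.cos(TH)-y*np.sin(TH),O[1]+x*np.sin(TH)+y*np.cos(TH),z])
def go(P):   # tool-axis shift in cm from measured TCP to P
    s=readout.get_state(); r=R.from_quat(s['tcp_rot'])
    return r.inv().apply(np.array(P)-s['eef_pos'])*100
def snap(n,name):
    c=read_camera(n); cv2.imwrite(f'pics/{name}.png',cv2.cvtColor(c['frame'],cv2.COLOR_RGB2BGR)); return c
E
python3 - <<'E'
from h import *
import pickle
C=pickle.load(open('c0.pkl','rb'));w,s,d=C['wrist'],C['scene'],C['side']
print('pen tip',tri([(w,(258,38)),(s,(230,295)),(d,(280,265))]))
st=readout.get_state(); print(st['eef_pos'],R.from_quat(st['tcp_rot']).as_matrix(),st['opening'])
c=snap('wrist','w1'); pickle.dump(c,open('w1.pkl','wb'))
E
```

```text
pen tip [0.624  0.1535 0.0665]
[0.5609 0.004  0.1712] [[-0.0002  0.2892  0.9573]
 [ 0.0001  0.9573 -0.2892]
 [-1.      0.     -0.0002]] 0.7006723889975534
```

View pics/w1.png

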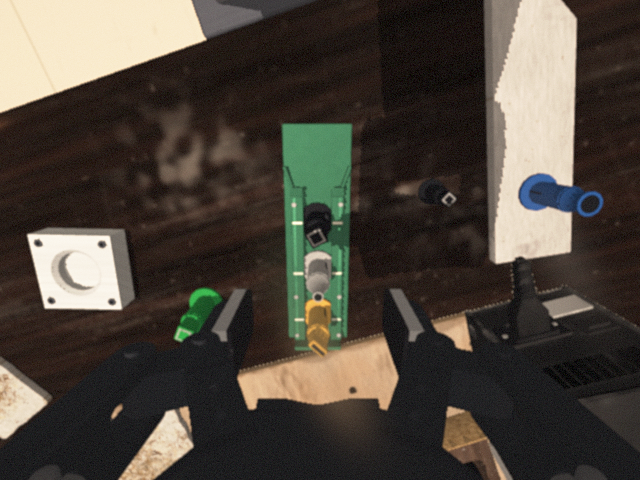

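The wrist view shows the rack running straight down the picture: apron corners at (282,124) and (352,124), mark pairs at rows 222, 272 and 320. The block hole is near (79,270), the blue top at (590,204) and the blue flange near (540,191).

Run:
```python
from h import *
import pickle
C=pickle.load(open('c0.pkl','rb'));s,d=C['scene'],C['side'];w=pickle.load(open('w1.pkl','rb'))
def torack(P):
    P=np.atleast_2d(P)[:,:2]-O; c,q=np.cos(TH),np.sin(TH); return np.c_[P@[c,q],P@[-q,c]]
print('apron corners',torack(onz(w,[(282,124),(352,124)],.004)))
for z in (.004,.016): print('marks',z,torack(onz(w,[(296,222),(340,222),(294,272),(341,272),(294,320),(343,320)],z)))
print('black top',torack(onz(w,[(316,238)],.067)),'steel',torack(onz(w,[(318,297)],.073)),'brass',torack(onz(w,[(318,345)],.070)))
bt=tri([(w,(590,203)),(s,(227,324)),(d,(299,277))]);print('blue top',bt, onz(w,[(590,203)],.075),'base',onz(w,[(538,191)],.0175))
print('block corners',onz(w,[(28,235),(122,229),(131,310),(43,309)],.024).mean(0),onz(w,[(79,271)],.024), 'scene',onz(s,[(402,159),(429,183),(402,205),(371,182)],.024).mean(0))
print('block z', tri([(w,(79,271)),(s,(403,177))]), 'blockcorner', tri([(w,(28,235)),(s,(429,183))]))
print('board corner w',onz(w,[(495,262),(574,253),(577,18)],.013), tri([(w,(574,253)),(s,(185,345))]))
print('aprontri',tri([(w,(282,124)),(s,(375,290))]),tri([(w,(352,124)),(s,(348,308))]))
```

```text
apron corners [[-0.1155 -0.0301]
 [-0.1154  0.0317]]
marks 0.004 [[-0.0268 -0.0196]
 [-0.0266  0.0226]
 [ 0.0247 -0.0227]
 [ 0.0249  0.0244]
 [ 0.0788 -0.024 ]
 [ 0.079   0.0275]]
marks 0.016 [[-0.0296 -0.0188]
 [-0.0295  0.0217]
 [ 0.0198 -0.0218]
 [ 0.02    0.0235]
 [ 0.0719 -0.023 ]
 [ 0.072   0.0264]]
black top [[-0.029  -0.0002]] steel [[0.0183 0.0012]] brass [[0.0644 0.0011]]
blue top [0.5903 0.2006 0.0766] [[0.5903 0.2031 0.075 ]] base [[0.5895 0.202  0.0175]]
block corners [ 0.5401 -0.2203  0.024 ] [[ 0.5385 -0.2217  0.024 ]] scene [ 0.5332 -0.218   0.024 ]
block z [ 0.5368 -0.2261  0.0241] blockcorner [ 0.4943 -0.2593  0.009 ]
board corner w [[0.6483 0.1576 0.013 ]
 [0.6611 0.2314 0.013 ]
 [0.4619 0.2488 0.013 ]] [0.6562 0.2286 0.0157]
aprontri [0.469  0.0003 0.0032] [0.486  0.0578 0.0143]
```

Call:
{"op": "drive_tool", "data": {
  "steps": [
    [4.4,0.03,0.05,0,0.6],
    [4.4,0.03,0,0,0.6],
    [4.4,0,0,0,0.6],
    [1.5,0,0,0,0.6],
    [0,0,0,0,0.6],
    [0,0,0,0,0.1],
    [0,0,0,0,0.1],
    [0,0,0,0,0.1],
    [0,0,0,0,0.1],
    [0,0,0,0,0.1]
  ],
  "force": 40
}}

```text
time: 2.7
eef_pos: [0.564, 0.0039, 0.0273]
tcp_rot: [0.103, 0.698, -0.103, 0.702]
contact_force: [-0.8, -0.2, 7.3]
opening: 0.219
```

Call:
{"op": "drive_tool", "data": {
  "steps": [
    [-0.3,0,0,0,0.1],
    [0,0,0,0,0.1],
    [0,0,0,0,0.1]
  ]
}}

```text
time: 3.0
eef_pos: [0.5613, 0.0045, 0.0273]
tcp_rot: [0.103, 0.7, -0.103, 0.699]
contact_force: [-1.0, -0.3, 1.8]
opening: 0.217
```

Run:
```python
from h import *
s=readout.get_state(); print(s['eef_pos'],s['contact_force'],s['wrist_torque'],R.from_quat(s['tcp_rot']).as_matrix())
c=snap('side','s1'); f=c['frame'][150:330,200:420]; cv2.imwrite('pics/s1c.png',cv2.resize(cv2.cvtColor(f,cv2.COLOR_RGB2BGR),None,fx=3,fy=3,interpolation=3))
```

```text
[0.5613 0.0045 0.0273] [-1.0023 -0.3149  1.7621] [0.0446 0.0564 0.0239] [[-0.0004  0.2874  0.9578]
 [ 0.0001  0.9578 -0.2874]
 [-1.      0.     -0.0004]]
```

View pics/s1c.png

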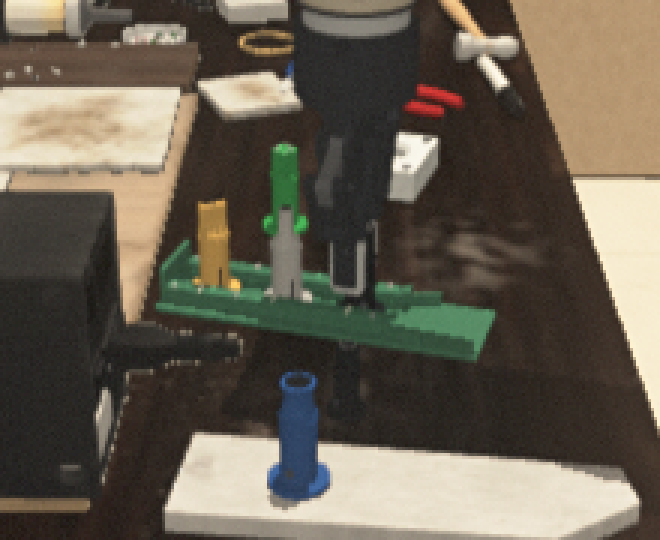

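Call:
{"op": "drive_tool", "data": {
  "steps": [
    [-0.15,0,0,0,0.1],
    [0,0,-1.0,0,0.1],
    [0,0,-1.2,0,0.1],
    [0,0,-1.2,0,0.1],
    [0,0,-1.2,0,0.1],
    [0,0,-1.1,0,0.1],
    [0,0,0,0,0.1],
    [0,0,0,0,0.1]
  ]
}}

```text
time: 3.85
eef_pos: [0.5071, 0.0208, 0.0291]
tcp_rot: [0.103, 0.699, -0.103, 0.7]
contact_force: [0.4, -0.4, -0.5]
opening: 0.217
```

Call:
{"op": "drive_tool", "data": {
  "steps": [
    [-2,0,0,0,0.1],
    [-4,0,0,0,0.1],
    [-3,0,0,0,0.1],
    [0,0,0,0,0.1]
  ]
}}

```text
time: 4.25
eef_pos: [0.5115, 0.02, 0.1246]
tcp_rot: [0.103, 0.695, -0.103, 0.704]
contact_force: [0.4, -0.9, -0.9]
opening: 0.217
```

Run:
```python
from h import *
s=readout.get_state(); print(s['eef_pos'],s['contact_force'],s['opening'],s['time'])
for n,p in dict(near=(.477,.2135),mid=(.533,.2075)).items(): print(n,go((*p,.116)))
```

```text
[0.5115 0.02   0.1246] [ 0.3567 -0.8732 -0.866 ] 0.21657412040041926 4.25
near [ 0.7791 17.543  -8.8748]
mid [ 0.8454 18.5779 -3.3391]
```

Call:
{"op": "drive_tool", "data": {
  "steps": [
    [0,2.5,-1.2,0,0.1],
    [0,3.8,-1.8,0,0.1],
    [0,3.8,-1.8,0,0.1],
    [0,3.8,-1.8,0,0.1],
    [0,2.5,-1.2,0,0.1],
    [0,1.3,-0.6,0,0.1],
    [0,0,0,0,0.1],
    [0,0,0,0,0.1],
    [0,0,0,0,0.1]
  ]
}}

```text
time: 5.15
eef_pos: [0.4778, 0.2132, 0.1186]
tcp_rot: [0.103, 0.7, -0.103, 0.699]
contact_force: [0.4, 0.3, -1.0]
opening: 0.218
```

Run:
```python
from h import *
s=readout.get_state(); print(s['eef_pos'],s['contact_force'])
print(go((.477,.2145,.0365)))
```

```text
[0.4778 0.2132 0.1186] [ 0.434   0.3481 -1.0131]
[ 8.2071  0.1068 -0.1114]
```

Call:
{"op": "drive_tool", "data": {
  "steps": [
    [3.5,0.1,-0.1,0,0.1],
    [3,0,0,0,0.1],
    [1.2,0,0,0,0.1],
    [0.3,0,0,0,0.1],
    [0.2,0,0,0,0.1],
    [0,0,0,0,0.1],
    [0,0,0,0,0.1]
  ]
}}

```text
time: 5.85
eef_pos: [0.478, 0.2158, 0.0383]
tcp_rot: [0.103, 0.699, -0.102, 0.701]
contact_force: [0.2, -0.3, -1.2]
opening: 0.215
```

Call:
{"op": "drive_tool", "data": {
  "steps": [
    [0.1,0,0,0,0.1],
    [0.1,0,0,0,0.1],
    [0,0,0,0,0.1],
    [0,0,0,0,0.1]
  ]
}}

```text
time: 6.25
eef_pos: [0.4776, 0.2159, 0.0363]
tcp_rot: [0.103, 0.699, -0.102, 0.7]
contact_force: [-1.7, -1.0, 5.6]
opening: 0.216
```

Call:
{"op": "drive_tool", "data": {
  "steps": [
    [-0.05,0,0,0,0.3],
    [0,0,0,0,0.45],
    [0,0,0,0,0.6],
    [0,0,0,0,0.6],
    [-2,0,0,0,0.6],
    [-4,0,0,0,0.6],
    [-3,0,0,0,0.6],
    [0,0,0,0,0.6],
    [0,0,0,0,0.6]
  ]
}}

```text
time: 7.15
eef_pos: [0.4771, 0.2157, 0.1259]
tcp_rot: [0.103, 0.699, -0.102, 0.7]
contact_force: [-0.5, 0.1, -0.8]
opening: 0.596
```

Run:
```python
from h import *
s=readout.get_state(); print(s['eef_pos'],s['contact_force'])
print(go(rw(.022,.001,.125)))
import pickle
c=snap('wrist','w2'); pickle.dump(c,open('w2.pkl','wb'))
```

```text
[0.4771 0.2157 0.1259] [-0.5358  0.0901 -0.8295]
[  0.1051 -17.7803  19.1392]
```

View pics/w2.png

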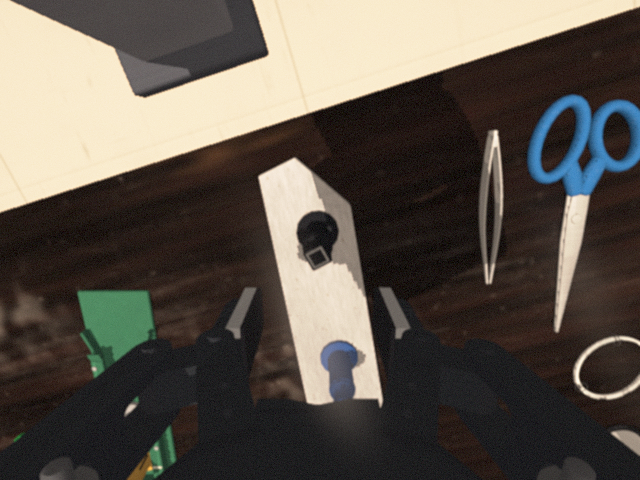

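The black nozzle stands at (318,240), in the middle of the board width. Next, the steel one.

Call:
{"op": "drive_tool", "data": {
  "steps": [
    [0,-2,2.1,0,0.6],
    [0,-3.3,3.5,0,0.6],
    [0,-3.3,3.5,0,0.6],
    [0,-3.3,3.5,0,0.6],
    [0,-3.3,3.5,0,0.6],
    [0,-1.8,2.0,0,0.6],
    [0,-0.8,1.0,0,0.6],
    [0,0,0,0,0.6],
    [0,0,0,0,0.6],
    [0,0,0,0,0.6]
  ]
}}

```text
time: 8.2
eef_pos: [0.6075, -0.0081, 0.1247]
tcp_rot: [0.102, 0.7, -0.102, 0.699]
contact_force: [0.4, 0.5, 0.0]
opening: 0.602
```

Run:
```python
from h import *
print(readout.get_state()['eef_pos'],go(rw(.022,.001,.0265)))
```

```text
[ 0.6075 -0.0081  0.1247] [ 9.8153 -0.0873  0.2375]
```

Call:
{"op": "drive_tool", "data": {
  "steps": [
    [4,-0.1,0.2,0,0.6],
    [4,0,0,0,0.6],
    [1.8,0,0,0,0.6],
    [0,0,0,0,0.6],
    [0,0,0,0,0.3],
    [0,0,0,0,0.1],
    [0,0,0,0,0.1],
    [0,0,0,0,0.1],
    [0,0,0,0,0.1]
  ]
}}

```text
time: 9.1
eef_pos: [0.6118, -0.0113, 0.0297]
tcp_rot: [0.103, 0.698, -0.103, 0.701]
contact_force: [-0.4, 1.1, 7.0]
opening: 0.216
```

Run:
```python
from h import *
s=readout.get_state();print(s['eef_pos'],s['contact_force'],go(rw(.022,.001,.0285)))
```

```text
[ 0.6118 -0.0113  0.0297] [-0.4341  1.1092  7.0399] [ 0.1157  0.0962 -0.2837]
```

Call:
{"op": "drive_tool", "data": {
  "steps": [
    [-0.3,0,0,0,0.1],
    [-0.15,0,0,0,0.1],
    [0,0,0,0,0.1],
    [0,0,0,0,0.1]
  ]
}}

```text
time: 9.5
eef_pos: [0.6098, -0.0113, 0.0314]
tcp_rot: [0.103, 0.7, -0.103, 0.699]
contact_force: [1.0, 0.4, -1.4]
opening: 0.211
```

Run:
```python
from h import *
s=readout.get_state();print(s['eef_pos'],s['contact_force'],go(rw(-.085,.001,.0315)))
```

```text
[ 0.6098 -0.0113  0.0314] [ 1.0176  0.3664 -1.4345] [ -0.0036   0.1471 -10.7895]
```

Call:
{"op": "drive_tool", "data": {
  "steps": [
    [0,0.1,-0.8,0,0.1],
    [0,0,-1.5,0,0.1],
    [0,0,-1.5,0,0.1],
    [0,0,-1.5,0,0.1],
    [0,0,-1.5,0,0.1],
    [0,0,-1.5,0,0.1],
    [0,0,-1.5,0,0.1],
    [0,0,-1.0,0,0.1],
    [0,0,0,0,0.1],
    [0,0,0,0,0.1]
  ]
}}

```text
time: 10.5
eef_pos: [0.5073, 0.0207, 0.032]
tcp_rot: [0.103, 0.699, -0.103, 0.7]
contact_force: [0.4, -0.9, -0.8]
opening: 0.215
```

Call:
{"op": "drive_tool", "data": {
  "steps": [
    [-2,0,0,0,0.1],
    [-4,0,0,0,0.1],
    [-3,0,0,0,0.1],
    [0,0,0,0,0.1],
    [0,0,0,0,0.1],
    [0,0,0,0,0.1]
  ]
}}

```text
time: 11.1
eef_pos: [0.5062, 0.0208, 0.1204]
tcp_rot: [0.103, 0.701, -0.103, 0.699]
contact_force: [-0.9, -0.8, -0.9]
opening: 0.216
```

Run:
```python
from h import *
s=readout.get_state();print(s['eef_pos'],s['contact_force'],go((.533,.2085,.1215)))
```

```text
[0.5062 0.0208 0.1204] [-0.8593 -0.7878 -0.8688] [-0.113  18.75   -2.8344]
```

Call:
{"op": "drive_tool", "data": {
  "steps": [
    [0,2,-0.3,0,0.1],
    [0,4,-0.6,0,0.1],
    [0,4,-0.6,0,0.1],
    [0,4,-0.6,0,0.1],
    [0,3,-0.5,0,0.1],
    [0,1.75,-0.2,0,0.1],
    [0,0,0,0,0.1],
    [0,0,0,0,0.1],
    [0,0,0,0,0.1]
  ]
}}

```text
time: 12.0
eef_pos: [0.5338, 0.2072, 0.1212]
tcp_rot: [0.103, 0.7, -0.103, 0.699]
contact_force: [-0.1, -0.5, 0.0]
opening: 0.217
```

Call:
{"op": "drive_tool", "data": {
  "steps": [
    [3.5,0,0,0,0.1],
    [2.5,0,0,0,0.1],
    [1.2,0,0,0,0.1],
    [0.6,0,0,0,0.1],
    [0.2,0,0,0,0.1],
    [0,0,0,0,0.1],
    [0,0,0,0,0.1],
    [0,0,0,0,0.1]
  ]
}}

```text
time: 12.8
eef_pos: [0.5349, 0.2086, 0.043]
tcp_rot: [0.103, 0.699, -0.102, 0.7]
contact_force: [-1.1, 0.3, -0.9]
opening: 0.214
```

Call:
{"op": "drive_tool", "data": {
  "steps": [
    [0.15,0,0,0,0.1],
    [0.15,0,0,0,0.1],
    [0.1,0,0,0,0.1],
    [0,0,0,0,0.1],
    [0,0,0,0,0.1]
  ]
}}

```text
time: 13.3
eef_pos: [0.5343, 0.2085, 0.0387]
tcp_rot: [0.103, 0.7, -0.103, 0.7]
contact_force: [-1.6, -0.4, 6.4]
opening: 0.22
```

Call:
{"op": "drive_tool", "data": {
  "steps": [
    [-0.05,0,0,0,0.3],
    [0,0,0,0,0.45],
    [0,0,0,0,0.6],
    [0,0,0,0,0.6],
    [-2,0,0,0,0.6],
    [-4,0,0,0,0.6],
    [-3,0,0,0,0.6],
    [0,0,0,0,0.6],
    [0,0,0,0,0.6]
  ]
}}

```text
time: 14.2
eef_pos: [0.5345, 0.2085, 0.129]
tcp_rot: [0.103, 0.699, -0.102, 0.7]
contact_force: [0.1, 1.1, -0.0]
opening: 0.599
```

Run:
```python
from h import *
s=readout.get_state();print(s['eef_pos'],s['contact_force'],go(rw(.072,.001,.125)))
```

```text
[0.5345 0.2085 0.129 ] [ 0.0834  1.0813 -0.0164] [  0.4155 -18.7303  18.434 ]
```

Call:
{"op": "drive_tool", "data": {
  "steps": [
    [0,-2.2,2.2,0,0.6],
    [0,-3.4,3.3,0,0.6],
    [0,-3.4,3.3,0,0.6],
    [0,-3.4,3.3,0,0.6],
    [0,-3.4,3.3,0,0.6],
    [0,-2,2.0,0,0.6],
    [0,-0.9,1.0,0,0.6],
    [0,0,0,0,0.6],
    [0,0,0,0,0.6],
    [0,0,0,0,0.6]
  ]
}}

```text
time: 15.2
eef_pos: [0.6557, -0.0218, 0.1277]
tcp_rot: [0.102, 0.7, -0.102, 0.699]
contact_force: [0.4, 0.2, -0.5]
opening: 0.596
```

Run:
```python
from h import *
import pickle
print(readout.get_state()['eef_pos'],go(rw(.072,.001,.027)))
c=snap('wrist','w3'); pickle.dump(c,open('w3.pkl','wb'))
print('proj mark origin pts',proj(c,[rw(.072,.001,.070),rw(.072,.001,.0085)]))
```

```text
[ 0.6557 -0.0218  0.1277] [10.069  -0.1564  0.2299]
proj mark origin pts [[313.8008 262.6136]
 [314.4881 236.4729]]
```

View pics/w3.png

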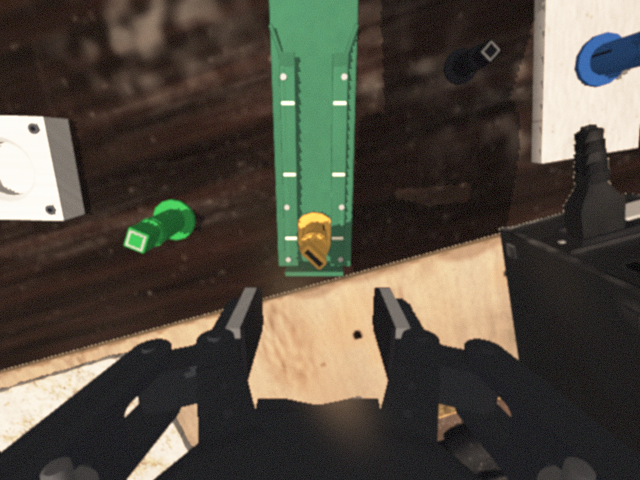

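The lane in front of brass is empty. The mark bars are at rows 103, 174 and 238 (x 288 and 340), and the brass tip centre is near (316,257).

Run:
```python
from h import *
import pickle
w=pickle.load(open('w3.pkl','rb')); w1=pickle.load(open('w1.pkl','rb'))
def torack(P):
    P=np.atleast_2d(P)[:,:2]-O; c,q=np.cos(TH),np.sin(TH); return np.c_[P@[c,q],P@[-q,c]]
for z in (.004,.016):print(z,torack(onz(w,[(288,103),(340,103),(289,174),(339,174),(290,238),(338,238)],z)))
P=tri([(w,(316,258)),(w1,(318,346))]);print('brass',P,torack(P),torack(onz(w,[(316,258)],.070)))
# flange bbox
hsv=cv2.cvtColor(w['frame'],cv2.COLOR_RGB2HSV); m=cv2.inRange(hsv,(10,120,80),(28,255,255)); m[:200]=0;m[275:]=0;m[:,:290]=0;m[:,345:]=0
ys,xs=np.nonzero(m);print(xs.min(),xs.max(),ys.min(),ys.max()); print('flange front edge',torack(onz(w,[((xs.min()+xs.max())/2,ys.min())],.0085)))
```

```text
0.004 [[-0.0302 -0.0186]
 [-0.0302  0.0202]
 [ 0.022  -0.0191]
 [ 0.0219  0.0204]
 [ 0.0746 -0.0195]
 [ 0.0746  0.0206]]
0.016 [[-0.0289 -0.0176]
 [-0.029   0.0194]
 [ 0.0209 -0.0181]
 [ 0.0208  0.0196]
 [ 0.0711 -0.0185]
 [ 0.0711  0.0198]]
brass [ 0.6581 -0.0234  0.0594] [[0.0726 0.0017]] [[0.0689 0.0024]]
298 330 212 269
flange front edge [[0.0516 0.0006]]
```

Call:
{"op": "drive_tool", "data": {
  "steps": [
    [4,-0.1,0.0,0,0.6],
    [4,0,0,0,0.6],
    [2.1,0,0,0,0.6],
    [0,0,0,0,0.6],
    [0,0,0,0,0.3],
    [-0.1,0,0,0,0.1],
    [-0.1,0,0,0,0.1],
    [-0.1,0,0,0,0.1],
    [0,0,0,0,0.1],
    [0,0,0,0,0.1]
  ]
}}

```text
time: 16.25
eef_pos: [0.6567, -0.0247, 0.0311]
tcp_rot: [0.103, 0.699, -0.103, 0.7]
contact_force: [0.2, 0.3, 1.7]
opening: 0.214
```

```bash
sed -i 's/^O=.*;/O=np.array([.588,-.0042])+np.array([-.0008,.0009]);/' h.py
python3 - <<'E'
from h import *
s=readout.get_state();print(s['eef_pos'],s['contact_force'],go(rw(-.085,0,.0315)),go(rw(.072,0,.0315)))
E
```

```text
[ 0.6567 -0.0247  0.0311] [0.1826 0.251  1.7402] [ -0.0558   0.0418 -15.7734] [-0.0387  0.0518 -0.0734]
```

Call:
{"op": "drive_tool", "data": {
  "steps": [
    [-0.15,0.05,0,0,0.1],
    [0,0,-0.8,0,0.1],
    [0,0,-1.7,0,0.1],
    [0,0,-2,0,0.1],
    [0,0,-2,0,0.1],
    [0,0,-2,0,0.1],
    [0,0,-2,0,0.1],
    [0,0,-2,0,0.1],
    [0,0,-2,0,0.1],
    [0,0,-1.2,0,0.1]
  ]
}}

```text
time: 17.25
eef_pos: [0.5039, 0.0217, 0.0313]
tcp_rot: [0.103, 0.7, -0.103, 0.699]
contact_force: [-0.1, -0.0, -1.1]
opening: 0.218
```

Call:
{"op": "drive_tool", "data": {
  "steps": [
    [0,0,0,0,0.1],
    [0,0,0,0,0.1],
    [-2,0,0,0,0.1],
    [-4,0,0,0,0.1],
    [-2,0,0,0,0.1],
    [0,0,0,0,0.1],
    [0,0,0,0,0.1]
  ]
}}

```text
time: 17.95
eef_pos: [0.5066, 0.0208, 0.1117]
tcp_rot: [0.103, 0.699, -0.103, 0.7]
contact_force: [-0.0, 0.1, -2.1]
opening: 0.213
```

Run:
```python
from h import *
import pickle
s=readout.get_state();print(s['eef_pos'],s['contact_force'],go((.537,-.222,.1115)))
w=pickle.load(open('w3.pkl','rb'))
```

```text
[0.5066 0.0208 0.1117] [-0.0153  0.0526 -2.052 ] [  0.0231 -22.376    9.8956]
```

Call:
{"op": "drive_tool", "data": {
  "steps": [
    [0,-2,1.2,0,0.1],
    [0,-3.7,2.1,0,0.1],
    [0,-3.7,2.1,0,0.1],
    [0,-3.7,2.1,0,0.1],
    [0,-2.2,1.4,0,0.1],
    [0,-1.2,1.0,0,0.1],
    [0,0,0,0,0.1],
    [0,0,0,0,0.1],
    [0,0,0,0,0.1]
  ]
}}

```text
time: 18.85
eef_pos: [0.5528, -0.1638, 0.111]
tcp_rot: [0.103, 0.7, -0.102, 0.699]
contact_force: [0.3, 0.4, -0.5]
opening: 0.215
```

Run:
```python
from h import *
import pickle
c=snap('wrist','w4'); pickle.dump(c,open('w4.pkl','wb'))
s=readout.get_state();print(s['eef_pos'])
uv=proj(c,[(.537,-.222,.024)])[0];print(uv)
x,y=uv.astype(int);x0=max(0,x-130);y0=max(0,y-110);print(x0,y0)
f=c['frame'][y0:y0+220,x0:x0+260];cv2.imwrite('pics/w4c.png',cv2.resize(cv2.cvtColor(f,cv2.COLOR_RGB2BGR),None,fx=2.5,fy=2.5,interpolation=3))
```

```text
[ 0.553  -0.1639  0.1113]
[233.2945 247.7389]
103 137
```

View pics/w4c.png

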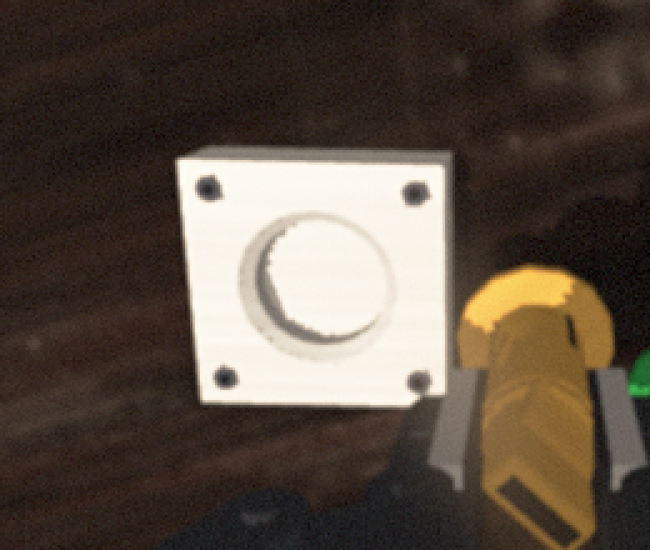

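The crop shows the seat clearly: screw holes at (208,188), (415,194), (225,378) and (419,382), and the brass flange hanging at x 458..614, front edge y 265.

Run:
```python
from h import *
import pickle
c=pickle.load(open('w4.pkl','rb')); o=np.array([103,137])
px=lambda l:np.array(l,float)/2.5+o
H=onz(c,px([(208,188),(415,194),(225,378),(419,382)]),.024); print(H,H.mean(0))
B=onz(c,px([(177,158),(446,164),(201,403),(443,407)]),.024);print('corners',B.mean(0),np.linalg.norm(B[1]-B[0]),np.linalg.norm(B[2]-B[0]))
E=onz(c,px([(238,285),(397,285),(317,212),(317,361)]),.024);print('rim',E.mean(0),np.linalg.norm(E[1]-E[0]),np.linalg.norm(E[3]-E[2]))
s=readout.get_state();r=R.from_quat(s['tcp_rot'])
for uv in [(458,325),(614,325),(536,265)]: print('flange',r.inv().apply(onz(c,px([uv]),.0865)[0]-s['eef_pos'])*100)
C=(H.mean(0)+B.mean(0)+E.mean(0))/3; print(C,go((C[0],C[1],.1113)))
```

```text
[[ 0.5029 -0.2444  0.024 ]
 [ 0.5212 -0.1891  0.024 ]
 [ 0.5583 -0.2625  0.024 ]
 [ 0.5764 -0.2069  0.024 ]] [ 0.5397 -0.2257  0.024 ]
corners [ 0.5396 -0.2257  0.024 ] 0.07492078628268051 0.0751366892758493
rim [ 0.5391 -0.2254  0.024 ] 0.0463390545170699 0.04596359921128913
flange [ 2.4818 -1.6088 -0.7813]
flange [ 2.4833  1.7533 -0.7765]
flange [ 2.4842  0.073  -2.1308]
[ 0.5395 -0.2256  0.024 ] [-0.0018 -6.3057  0.4665]
```

Call:
{"op": "drive_tool", "data": {
  "steps": [
    [0,-1.8,0.3,0,0.1],
    [0,-2.5,0.3,0,0.1],
    [0,-1.5,0.2,0,0.1],
    [0,-0.53,0.05,0,0.1],
    [1.5,0,0,0,0.1],
    [2,0,0,0,0.1],
    [1,0,0,0,0.1],
    [0,0,0,0,0.1],
    [0,0,0,0,0.1],
    [0,0,0,0,0.1]
  ]
}}

```text
time: 19.9
eef_pos: [0.5441, -0.2287, 0.0677]
tcp_rot: [0.102, 0.699, -0.103, 0.7]
contact_force: [-0.0, -0.5, 0.5]
opening: 0.215
```

Run:
```python
from h import *
import pickle
c=snap('wrist','w5'); pickle.dump(c,open('w5.pkl','wb'))
s=readout.get_state();print(s['eef_pos'])
uv=proj(c,[(.5395,-.2256,.024)])[0];print(uv)
x,y=uv.astype(int);x0=max(0,x-130);y0=max(0,y-130);print(x0,y0)
f=c['frame'][y0:y0+220,x0:x0+260];cv2.imwrite('pics/w5c.png',cv2.resize(cv2.cvtColor(f,cv2.COLOR_RGB2BGR),None,fx=2.5,fy=2.5,interpolation=3))
```

```text
[ 0.5442 -0.2287  0.0679]
[318.7984 258.8239]
188 128
```

View pics/w5c.png

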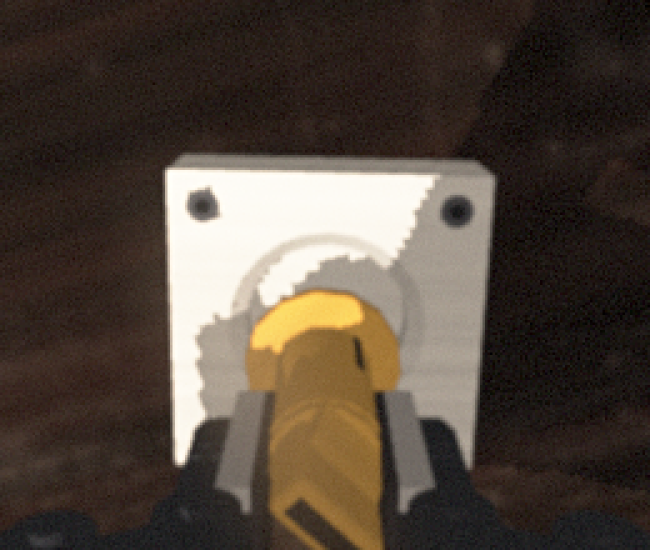

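Run:
```python
from h import *
import pickle
c=pickle.load(open('w5.pkl','rb')); o=np.array([188,128])
px=lambda l:np.array(l,float)/2.5+o
s=readout.get_state();r=R.from_quat(s['tcp_rot']);T=lambda uv,z:(r.inv().apply(onz(c,px([uv]),z)[0]-s['eef_pos'])*100)
print('rim',[T(u,.024) for u in [(232,310),(413,310),(322,233)]])
print('holes',T((203,204),.024),T((457,211),.024),'corners',T((165,168),.024),T((495,176),.024))
z=s['eef_pos'][2]-.0258
print('flange',[T(u,z) for u in [(247,350),(401,350),(324,291)]])
```

```text
rim [array([ 4.3869, -2.0844, -0.9807]), array([ 4.385 ,  2.2035, -0.9781]), array([ 4.3824,  0.0492, -2.8515])]
holes [ 4.3823 -2.6635 -3.5315] [ 4.38    3.1361 -3.3661] corners [ 4.3811 -3.4841 -4.3552] [ 4.3781  3.9574 -4.1705]
flange [array([ 2.5794, -1.5797, -0.6734]), array([ 2.5779,  1.7636, -0.6713]), array([ 2.5761,  0.0921, -2.0147])]
```

Call:
{"op": "drive_tool", "data": {
  "steps": [
    [0,0,-0.2,0,0.1],
    [1,0,0,0,0.1],
    [0.7,0,0,0,0.1],
    [0.3,0,0,0,0.1],
    [0,0,0,0,0.1],
    [0,0,0,0,0.1]
  ]
}}

```text
time: 20.55
eef_pos: [0.5415, -0.228, 0.0466]
tcp_rot: [0.103, 0.7, -0.103, 0.699]
contact_force: [-0.1, -0.6, -0.6]
opening: 0.216
```

Call:
{"op": "drive_tool", "data": {
  "steps": [
    [0.2,0,0,0,0.1],
    [0.2,0,0,0,0.1],
    [0.2,0,0,0,0.1],
    [0,0,0,0,0.1],
    [0,0,0,0,0.1]
  ]
}}

```text
time: 21.05
eef_pos: [0.5415, -0.2279, 0.0408]
tcp_rot: [0.103, 0.7, -0.103, 0.7]
contact_force: [-0.6, 0.0, -0.9]
opening: 0.214
```

Call:
{"op": "drive_tool", "data": {
  "steps": [
    [0.15,0,0,0,0.1],
    [0.1,0,0,0,0.1],
    [0,0,0,0,0.1],
    [0,0,0,0,0.1]
  ]
}}

```text
time: 21.45
eef_pos: [0.5418, -0.2282, 0.0391]
tcp_rot: [0.103, 0.699, -0.103, 0.7]
contact_force: [-2.4, 0.8, 5.1]
opening: 0.212
```

Call:
{"op": "drive_tool", "data": {
  "steps": [
    [0,0,0,0,0.3],
    [0,0,0,0,0.45],
    [0,0,0,0,0.55],
    [0,0,0,0,0.55],
    [-2,0,0,0,0.55],
    [-4,0,0,0,0.55],
    [-3,0,0,0,0.55],
    [0,0,0,0,0.55],
    [0,0,0,0,0.55]
  ]
}}

```text
time: 22.35
eef_pos: [0.5419, -0.2282, 0.1291]
tcp_rot: [0.102, 0.699, -0.103, 0.7]
contact_force: [-0.6, 0.1, -0.9]
opening: 0.55
```

Run:
```python
from h import *
import pickle
c=snap('wrist','w6');d=snap('side','s6');pickle.dump((c,d),open('w6.pkl','wb'))
print(readout.get_state()['eef_pos'],go((.590,.2025,.13)))
def crop(c,P,h=75,k=3.2):
    x,y=proj(c,[P])[0].astype(int);print(x,y,proj(c,[P+np.array([0,0,.066])]))
    return cv2.resize(cv2.cvtColor(c['frame'][y-h:y+h,x-h:x+h],cv2.COLOR_RGB2BGR),(400,400),interpolation=3)
P=np.array([.5395,-.2256,.012])
cv2.imwrite('pics/m6.png',np.hstack([crop(c,P),crop(d,P,40)]))
```

```text
[ 0.5406 -0.2274  0.1267] [-0.2772 42.5934 -7.621 ]
318 230 [[319.0775 258.2445]]
326 204 [[327.3043 178.3009]]
```

View pics/m6.png

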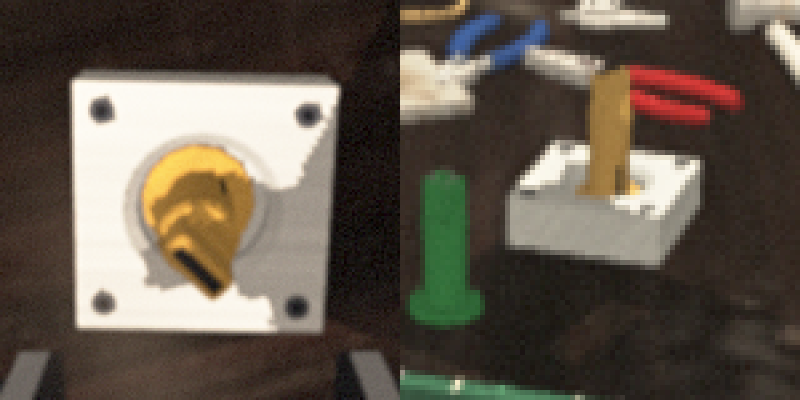

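Brass sits in the seat, upright. Its top is at row ~178 in the side view, as predicted for fully down. Next, the blue one.

Call:
{"op": "drive_tool", "data": {
  "steps": [
    [0,2.6,-0.4,0,0.6],
    [0,4.8,-0.8,0,0.6],
    [0,4.8,-0.8,0,0.6],
    [0,4.8,-0.8,0,0.6],
    [0,4.8,-0.9,0,0.6],
    [0,4.8,-0.9,0,0.6],
    [0,4.8,-0.9,0,0.6],
    [0,4.8,-0.9,0,0.6],
    [0,4.0,-0.7,0,0.6],
    [0,2.3,-0.4,0,0.6]
  ]
}}

```text
time: 23.45
eef_pos: [0.5904, 0.2037, 0.126]
tcp_rot: [0.102, 0.701, -0.102, 0.698]
contact_force: [-0.3, -0.8, 0.1]
opening: 0.603
```

Call:
{"op": "drive_tool", "data": {
  "steps": [
    [0,0,0,0,0.6],
    [0,0,0,0,0.6],
    [0,0,0,0,0.6]
  ]
}}

```text
time: 23.75
eef_pos: [0.5912, 0.1995, 0.1271]
tcp_rot: [0.103, 0.7, -0.103, 0.699]
contact_force: [-0.5, 0.6, -0.2]
opening: 0.594
```

Run:
```python
from h import *
import pickle
c=snap('wrist','w7'); pickle.dump(c,open('w7.pkl','wb'))
s=readout.get_state();print(s['eef_pos'],go((.590,.2025,.0375)))
hsv=cv2.cvtColor(c['frame'],cv2.COLOR_RGB2HSV); m=cv2.inRange(hsv,(100,140,50),(125,255,255))
n,l,st,ce=cv2.connectedComponentsWithStats(m); print([ (st[i],ce[i]) for i in range(1,n) if st[i][4]>150]); print(proj(c,[(.590,.2025,.0175),(.590,.2025,.075)]))
```

```text
[0.5914 0.1993 0.1275] [ 8.9989  0.2698 -0.2171]
[(array([ 533,    0,  107,   34, 1839], dtype=int32), array([581.2833,  11.9059])), (array([ 301,  216,   39,   55, 1027], dtype=int32), array([322.1071, 233.9289]))]
[[319.721  234.7527]
 [320.3146 259.4866]]
```

View pics/w7.png

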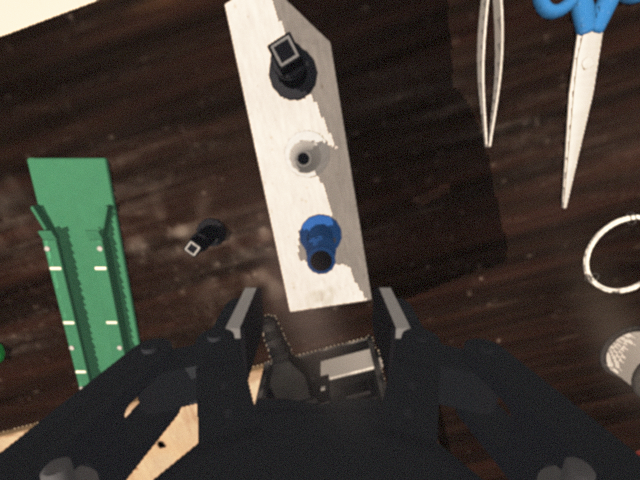

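The view shows black, steel and blue upright on the board (blue flange x 301..340, front edge row 216). The pen of the station lies clear of the fingers.

Run:
```python
from h import *
import pickle
c=pickle.load(open('w7.pkl','rb'))
s=readout.get_state();r=R.from_quat(s['tcp_rot']);T=lambda uv,z:(r.inv().apply(onz(c,[uv],z)[0]-s['eef_pos'])*100)
print(T((301,235),.0175),T((340,235),.0175),T((320.5,216),.0175),'top',T((321,259),.075))
print('steel top',onz(c,[(302,158)],.082),'flange',onz(c,[(306,177)],.0175))
```

```text
[11.0003 -1.2064 -0.194 ] [10.9974  1.8729 -0.1943] [11.0009  0.3291 -1.7255] top [ 5.2489  0.3089 -0.2544]
steel top [[0.5279 0.2105 0.082 ]] flange [[0.5439 0.2055 0.0175]]
```

Call:
{"op": "drive_tool", "data": {
  "steps": [
    [3,0.25,-0.1,0,0.6],
    [4,0,0,0,0.6],
    [1.9,0,0,0,0.6],
    [0,0,0,0,0.6],
    [0,0,0,0,0.3],
    [-0.1,0,0,0,0.1],
    [-0.1,0,0,0,0.1],
    [-0.1,0,0,0,0.1],
    [0,0,0,0,0.1],
    [0,0,0,0,0.1]
  ]
}}

```text
time: 24.8
eef_pos: [0.5917, 0.2035, 0.0427]
tcp_rot: [0.103, 0.699, -0.103, 0.7]
contact_force: [-0.1, 0.2, -0.9]
opening: 0.213
```

Call:
{"op": "drive_tool", "data": {
  "steps": [
    [-0.3,0,0,0,0.1],
    [-2,0,0,0,0.1],
    [-4,0,0,0,0.1],
    [-2,0,0,0,0.1],
    [0,0,0,0,0.1],
    [0,0,0,0,0.1],
    [0,0,0,0,0.1]
  ]
}}

```text
time: 25.5
eef_pos: [0.5901, 0.2031, 0.123]
tcp_rot: [0.102, 0.701, -0.103, 0.698]
contact_force: [0.3, -0.1, -1.4]
opening: 0.215
```

Run:
```python
from h import *
c=snap('wrist','w8')
s=readout.get_state();print(s['eef_pos'],s['opening'],go(rw(-.085,0,.125)))
r=R.from_quat(s['tcp_rot']);T=lambda uv,z:(r.inv().apply(onz(c,[uv],z)[0]-s['eef_pos'])*100)
hsv=cv2.cvtColor(c['frame'],cv2.COLOR_RGB2HSV); m=cv2.inRange(hsv,(100,120,40),(125,255,255))
n,l,st,ce=cv2.connectedComponentsWithStats(m)
for i in range(1,n):
  if st[i][4]>150 and 200<ce[i][0]<450: print(st[i], T((st[i][0]+st[i][2]/2,st[i][1]),s['eef_pos'][2]-.0235))
```

```text
[0.5901 0.2031 0.1228] 0.2113392349583099 [ -0.1666 -19.8556  -2.8475]
[ 290  246   55  110 2403] [ 2.3574  0.0837 -1.9686]
```

Call:
{"op": "drive_tool", "data": {
  "steps": [
    [0,-2,-0.2,0,0.1],
    [0,-4,-0.6,0,0.1],
    [0,-4,-0.6,0,0.1],
    [0,-4,-0.6,0,0.1],
    [0,-3.5,-0.4,0,0.1],
    [0,-2.35,-0.2,0,0.1],
    [0,0,0,0,0.1],
    [0,0,0,0,0.1],
    [0,0,0,0,0.1]
  ]
}}

```text
time: 26.45
eef_pos: [0.5096, 0.0214, 0.1247]
tcp_rot: [0.103, 0.7, -0.102, 0.699]
contact_force: [-0.4, 0.5, -1.3]
opening: 0.212
```

Run:
```python
from h import *
s=readout.get_state();print(s['eef_pos'],s['opening'],go(rw(-.085,0,.034)))
```

```text
[0.5096 0.0214 0.1247] 0.21155167052444473 [ 9.074  -0.1416 -0.3506]
```

Call:
{"op": "drive_tool", "data": {
  "steps": [
    [3,-0.14,-0.3,0,0.1],
    [4,0,0,0,0.1],
    [1.8,0,0,0,0.1],
    [0.2,0,0,0,0.1],
    [0.1,0,0,0,0.1],
    [0,0,0,0,0.1],
    [0,0,0,0,0.1],
    [0,0,0,0,0.1]
  ]
}}

```text
time: 27.25
eef_pos: [0.507, 0.0203, 0.0351]
tcp_rot: [0.103, 0.699, -0.103, 0.7]
contact_force: [-1.0, 0.0, -0.8]
opening: 0.216
```

Call:
{"op": "drive_tool", "data": {
  "steps": [
    [0.15,0,0,0,0.1],
    [0.15,0,0,0,0.1],
    [0.1,0,0,0,0.1],
    [0,0,0,0,0.1],
    [0,0,0,0,0.1]
  ]
}}

```text
time: 27.75
eef_pos: [0.507, 0.02, 0.0321]
tcp_rot: [0.103, 0.7, -0.103, 0.7]
contact_force: [-2.6, -0.1, 9.2]
opening: 0.213
```

Call:
{"op": "drive_tool", "data": {
  "steps": [
    [-0.25,0.05,0,0,0.1],
    [0,0,0.8,0,0.1],
    [0,0,1.6,0,0.1],
    [0,0,2,0,0.1],
    [0,0,2,0,0.1],
    [0,0,2,0,0.1],
    [0,0,2,0,0.1],
    [0,0,2,0,0.1],
    [0,0,2,0,0.1],
    [0,0,1.2,0,0.1]
  ]
}}

```text
time: 28.75
eef_pos: [0.6576, -0.0249, 0.0324]
tcp_rot: [0.103, 0.699, -0.103, 0.7]
contact_force: [-0.5, 0.3, -1.0]
opening: 0.209
```

Call:
{"op": "drive_tool", "data": {
  "steps": [
    [0,0,0,0,0.1],
    [0,0,0,0,0.1],
    [0,0,0,0,0.1]
  ]
}}

```text
time: 29.05
eef_pos: [0.6552, -0.0239, 0.0323]
tcp_rot: [0.103, 0.7, -0.103, 0.699]
contact_force: [0.1, -1.1, -0.3]
opening: 0.214
```

Run:
```python
from h import *
import pickle
s=readout.get_state();print(s['eef_pos'],s['contact_force'],go(rw(.072,0,.0335)))
c=snap('wrist','w9');pickle.dump(c,open('w9.pkl','wb'))
f=c['frame'][120:360,200:440];cv2.imwrite('pics/w9c.png',cv2.resize(cv2.cvtColor(f,cv2.COLOR_RGB2BGR),(600,600),interpolation=3))
for z,p in ((.016,(.072,.018)),(.016,(.072,-.018)),(.016,(.022,.018)),(.0085,(.055,0))): print((proj(c,[rw(*p,z)])-[200,120])*2.5)
```

```text
[ 0.6552 -0.0239  0.0323] [ 0.09   -1.1392 -0.3153] [-0.1161  0.0229  0.0944]
[[377.2584 419.9334]]
[[205.0475 420.1541]]
[[384.5382 180.797 ]]
[[291.0818 331.4588]]
```

View pics/w9c.png

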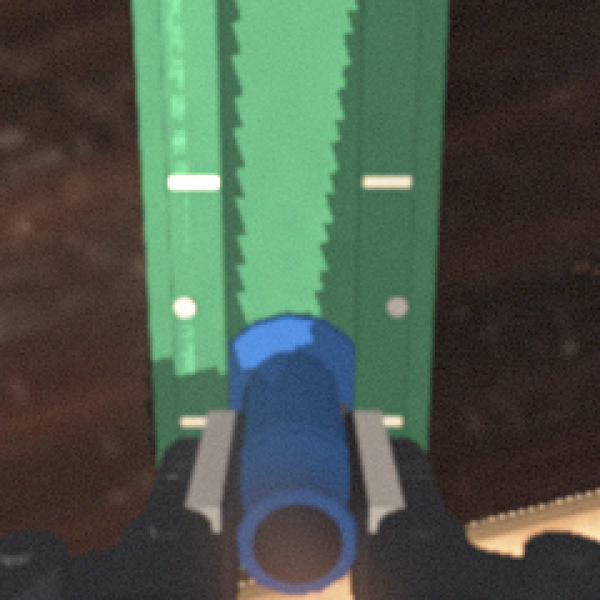

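Marks read at rows 182 and 422, matching the projection. The blue flange edge is at row 314 against 331 wanted, so it stands ~3 mm short; pushing on before release.

Call:
{"op": "drive_tool", "data": {
  "steps": [
    [0,0,0.35,0,0.1],
    [0,0,0,0,0.1],
    [0.15,0,0,0,0.1],
    [0.05,0,0,0,0.1],
    [0,0,0,0,0.1],
    [0,0,0,0,0.3],
    [0,0,0,0,0.45],
    [0,0,0,0,0.6],
    [0,0,0,0,0.6]
  ]
}}

```text
time: 30.0
eef_pos: [0.6591, -0.0251, 0.0305]
tcp_rot: [0.103, 0.7, -0.103, 0.699]
contact_force: [-0.2, 0.4, -0.9]
opening: 0.604
```

Call:
{"op": "drive_tool", "data": {
  "steps": [
    [-2,0,0,0,0.6],
    [-4,0,0,0,0.6],
    [-3.5,0,0,0,0.6],
    [0,0,0,0,0.6],
    [0,0,0,0,0.6],
    [0,0,0,0,0.6]
  ]
}}

```text
time: 30.6
eef_pos: [0.6581, -0.025, 0.1241]
tcp_rot: [0.103, 0.701, -0.103, 0.699]
contact_force: [-0.0, -0.1, 0.2]
opening: 0.604
```

Run:
```python
from h import *
import pickle
s=readout.get_state();print(s['eef_pos'],s['contact_force'],go((.5345,.2083,.129)))
c=snap('wrist','w10');pickle.dump(c,open('w10.pkl','wb'))
hsv=cv2.cvtColor(c['frame'],cv2.COLOR_RGB2HSV); m=cv2.inRange(hsv,(100,120,40),(125,255,255));m[:,:270]=0;m[:,370:]=0;m[:150]=0
ys,xs=np.nonzero(m);x=(xs.min()+xs.max())/2;print(xs.min(),xs.max(),ys.min(),ys.max())
def torack(P):
    P=np.atleast_2d(P)[:,:2]-O; q,k=np.cos(TH),np.sin(TH); return np.c_[P@[q,k],P@[-k,q]]
print('front edge',torack(onz(c,[(x,ys.min())],.0085)),'top back edge',torack(onz(c,[(x,ys.max())],.066)))
```

```text
[ 0.6581 -0.025   0.1241] [-0.0228 -0.0846  0.2095] [ -0.4439  18.7879 -18.5476]
301 333 213 269
front edge [[0.0558 0.0001]] top back edge [[0.0808 0.0001]]
```

Call:
{"op": "drive_tool", "data": {
  "steps": [
    [0,2.2,-2.2,0,0.6],
    [0,3.4,-3.4,0,0.6],
    [0,3.4,-3.4,0,0.6],
    [0,3.4,-3.3,0,0.6],
    [0,3.4,-3.3,0,0.6],
    [0,2,-2.0,0,0.6],
    [0,1.0,-0.95,0,0.6],
    [0,0,0,0,0.6],
    [0,0,0,0,0.6],
    [0,0,0,0,0.6]
  ]
}}

```text
time: 31.65
eef_pos: [0.5365, 0.2069, 0.1256]
tcp_rot: [0.103, 0.7, -0.103, 0.7]
contact_force: [0.4, -0.1, 0.4]
opening: 0.601
```

Run:
```python
from h import *
s=readout.get_state();print(s['eef_pos'],go((.5345,.2085,.0375)))
```

```text
[0.5365 0.2069 0.1256] [ 8.8108  0.0962 -0.234 ]
```

Call:
{"op": "drive_tool", "data": {
  "steps": [
    [3,0.1,-0.2,0,0.6],
    [4,0,0,0,0.6],
    [1.8,0,0,0,0.6],
    [0,0,0,0,0.6],
    [0,0,0,0,0.3],
    [-0.1,0,0,0,0.1],
    [-0.1,0,0,0,0.1],
    [-0.1,0,0,0,0.1],
    [0,0,0,0,0.1],
    [0,0,0,0,0.1]
  ]
}}

```text
time: 32.65
eef_pos: [0.5341, 0.2099, 0.0412]
tcp_rot: [0.103, 0.699, -0.103, 0.7]
contact_force: [-1.1, 0.6, -0.5]
opening: 0.213
```

Call:
{"op": "drive_tool", "data": {
  "steps": [
    [-0.3,0,0,0,0.1],
    [-2,0,0,0,0.1],
    [-4,0,0,0,0.1],
    [-2,0,0,0,0.1],
    [0,0,0,0,0.1],
    [0,0,0,0,0.1],
    [0,0,0,0,0.1]
  ]
}}

```text
time: 33.35
eef_pos: [0.5326, 0.2095, 0.1217]
tcp_rot: [0.102, 0.701, -0.103, 0.698]
contact_force: [0.2, 0.9, -1.7]
opening: 0.214
```

Run:
```python
from h import *
s=readout.get_state();print(s['eef_pos'],s['opening'],go(rw(-.085,0,.125)))
```

```text
[0.5326 0.2095 0.1217] 0.21358543140329417 [ -0.3044 -18.8179   2.8431]
```

Call:
{"op": "drive_tool", "data": {
  "steps": [
    [0,-2,0.2,0,0.1],
    [0,-4,0.6,0,0.1],
    [0,-4,0.6,0,0.1],
    [0,-4,0.6,0,0.1],
    [0,-3,0.5,0,0.1],
    [0,-1.8,0.3,0,0.1],
    [0,0,0,0,0.1],
    [0,0,0,0,0.1],
    [0,0,0,0,0.1]
  ]
}}

```text
time: 34.25
eef_pos: [0.5063, 0.0225, 0.123]
tcp_rot: [0.103, 0.7, -0.102, 0.699]
contact_force: [0.3, 0.3, -1.6]
opening: 0.216
```

Run:
```python
from h import *
s=readout.get_state();print(s['eef_pos'],s['opening'],go(rw(-.085,0,.035)))
```

```text
[0.5063 0.0225 0.123 ] 0.21638256688755364 [ 8.796  -0.1493  0.001 ]
```

Call:
{"op": "drive_tool", "data": {
  "steps": [
    [3,-0.13,0,0,0.1],
    [4,0,0,0,0.1],
    [1.7,0,0,0,0.1],
    [0.1,0,0,0,0.1],
    [0,0,0,0,0.1],
    [0.15,0,0,0,0.1],
    [0.15,0,0,0,0.1],
    [0,0,0,0,0.1],
    [0,0,0,0,0.1]
  ]
}}

```text
time: 35.15
eef_pos: [0.5068, 0.0204, 0.0334]
tcp_rot: [0.103, 0.699, -0.103, 0.7]
contact_force: [-0.8, -0.5, -0.7]
opening: 0.216
```

Call:
{"op": "drive_tool", "data": {
  "steps": [
    [0.15,0,0,0,0.1],
    [0.15,0,0,0,0.1],
    [0,0,0,0,0.1],
    [0,0,0,0,0.1]
  ]
}}

```text
time: 35.55
eef_pos: [0.5068, 0.0203, 0.0312]
tcp_rot: [0.103, 0.7, -0.103, 0.7]
contact_force: [-2.9, 0.8, 6.9]
opening: 0.216
```

Run:
```python
from h import *
s=readout.get_state();print(s['eef_pos'],s['contact_force'],go(rw(.022,0,.033)))
```

```text
[0.5068 0.0203 0.0312] [-2.895   0.8429  6.8512] [-0.1854  0.0466 10.577 ]
```

Call:
{"op": "drive_tool", "data": {
  "steps": [
    [-0.22,0.05,0,0,0.1],
    [0,0,0.8,0,0.1],
    [0,0,1.6,0,0.1],
    [0,0,2,0,0.1],
    [0,0,2,0,0.1],
    [0,0,2,0,0.1],
    [0,0,1.4,0,0.1],
    [0,0,0.8,0,0.1],
    [0,0,0,0,0.1],
    [0,0,0,0,0.1]
  ]
}}

```text
time: 36.55
eef_pos: [0.6075, -0.0095, 0.0315]
tcp_rot: [0.103, 0.7, -0.103, 0.699]
contact_force: [0.2, -0.3, -1.5]
opening: 0.213
```

Call:
{"op": "drive_tool", "data": {
  "steps": [
    [0,0,0,0,0.1],
    [0,0,0,0,0.1]
  ]
}}

```text
time: 36.75
eef_pos: [0.6074, -0.0093, 0.0318]
tcp_rot: [0.103, 0.7, -0.103, 0.699]
contact_force: [0.3, 0.0, -0.6]
opening: 0.21
```

Run:
```python
from h import *
import pickle
s=readout.get_state();print(s['eef_pos'],s['contact_force'],go(rw(.022,0,.033)))
c=snap('wrist','w11');pickle.dump(c,open('w11.pkl','wb'))
f=c['frame'][120:360,200:440];cv2.imwrite('pics/w11c.png',cv2.resize(cv2.cvtColor(f,cv2.COLOR_RGB2BGR),(600,600),interpolation=3))
for z,p in ((.016,(.022,.018)),(.016,(.022,-.018)),(.016,(-.028,.018)),(.0085,(.005,0)),(.0095,(.005,0))): print((proj(c,[rw(*p,z)])-[200,120])*2.5)
```

```text
[ 0.6074 -0.0093  0.0318] [ 0.2593  0.0242 -0.6275] [-0.1172 -0.0038  0.0958]
[[376.0556 420.8127]]
[[203.3709 421.0096]]
[[383.3034 181.0576]]
[[289.6739 332.0709]]
[[289.6576 333.601 ]]
```

View pics/w11c.png

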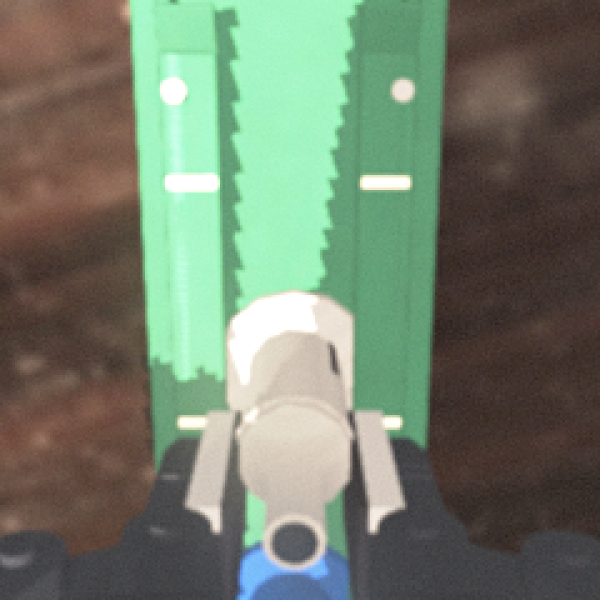

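Steel's flange edge reads row ~291 against ~334 wanted, with the tube mouth at (295,543). It sits off-centre in the pads; checking how far.

Run:
```python
from h import *
import pickle
c=pickle.load(open('w11.pkl','rb'))
def torack(P):
    P=np.atleast_2d(P)[:,:2]-O; q,k=np.cos(TH),np.sin(TH); return np.c_[P@[q,k],P@[-k,q]]
px=lambda u:np.array([u])/2.5+[200,120]
for z in (.0085,.0095): print('edge',torack(onz(c,px((291,291.)),z)))
print('marks',torack(onz(c,px((192,183.)),.016)),torack(onz(c,px((192,422.5)),.016)))
for z in (.073,.075): print('top',torack(onz(c,px((295,543.)),z)))
c0=pickle.load(open('c0.pkl','rb')); w1=pickle.load(open('w1.pkl','rb'))
print('init steel top',[torack(onz(k,[u],.073)) for k,u in ((c0['wrist'],(243,234)),(w1,(318,297)),(c0['scene'],(303,223)))])
print('init black top',[torack(onz(k,[u],.067)) for k,u in ((c0['wrist'],(196,218)),(w1,(316,238)),(c0['scene'],(323,242)))])
```

```text
edge [[-0.004   0.0003]]
edge [[-0.0043  0.0003]]
marks [[-0.0277 -0.0186]] [[ 0.0223 -0.0204]]
top [[0.0143 0.0009]]
top [[0.013  0.0009]]
init steel top [array([[ 0.0188, -0.0007]]), array([[0.0193, 0.0005]]), array([[ 0.0176, -0.0016]])]
init black top [array([[-0.0281, -0.0001]]), array([[-0.028 , -0.0009]]), array([[-0.0283, -0.0013]])]
```

Call:
{"op": "drive_tool", "data": {
  "steps": [
    [0,0,0.4,0,0.1],
    [0,0,0.4,0,0.1],
    [0,0,0,0,0.1],
    [0.1,0,0,0,0.1],
    [0.08,0,0,0,0.1],
    [0,0,0,0,0.1],
    [0,0,0,0,0.3],
    [0,0,0,0,0.45],
    [0,0,0,0,0.6],
    [0,0,0,0,0.6]
  ]
}}

```text
time: 37.8
eef_pos: [0.6155, -0.0118, 0.0299]
tcp_rot: [0.103, 0.7, -0.103, 0.699]
contact_force: [-0.4, 0.1, -0.0]
opening: 0.596
```

Call:
{"op": "drive_tool", "data": {
  "steps": [
    [-2,0,0,0,0.6],
    [-4,0,0,0,0.6],
    [-3.5,0,0,0,0.6],
    [0,0,0,0,0.6],
    [0,0,0,0,0.6],
    [0,0,0,0,0.6]
  ]
}}

```text
time: 38.4
eef_pos: [0.6146, -0.0117, 0.1236]
tcp_rot: [0.103, 0.701, -0.103, 0.699]
contact_force: [-0.9, -0.3, -0.2]
opening: 0.597
```

Run:
```python
from h import *
import pickle
s=readout.get_state();print(s['eef_pos'],s['contact_force'],go((.475,.2155,.125)))
c=snap('wrist','w12');pickle.dump(c,open('w12.pkl','wb'))
hsv=cv2.cvtColor(c['frame'],cv2.COLOR_RGB2HSV)
def torack(P):
    P=np.atleast_2d(P)[:,:2]-O; q,k=np.cos(TH),np.sin(TH); return np.c_[P@[q,k],P@[-k,q]]
a=proj(c,[rw(-.02,0,.0085),rw(.022,0,.0085),rw(.022,0,.073)]);print(a)
x=int(a[0,0])
for r in range(int(a[0,1])+15,int(a[2,1])+8): print(r,hsv[r,x,1],hsv[r,x,2],torack(onz(c,[(x,r)],.0085))[0,0].round(4),end=' | ')
# black from earlier top view w7
w7=pickle.load(open('w7.pkl','rb'));print('\nblack on board: top',onz(w7,[(285,52)],.076),'flange',onz(w7,[(293,76)],.0175))
```

```text
[ 0.6146 -0.0117  0.1236] [-0.9406 -0.2734 -0.2291] [ -0.0913  17.7464 -19.9021]
[[316.4888 174.1698]
 [316.5837 227.401 ]
 [316.4152 253.1998]]
189 102 150 -0.0087 | 190 100 150 -0.0079 | 191 109 148 -0.0071 | 192 107 150 -0.0064 | 193 104 149 -0.0056 | 194 103 154 -0.0048 | 195 103 148 -0.004 | 196 110 146 -0.0032 | 197 111 149 -0.0025 | 198 110 149 -0.0017 | 199 105 150 -0.0009 | 200 104 150 -0.0001 | 201 98 153 0.0007 | 202 104 150 0.0015 | 203 108 147 0.0023 | 204 100 153 0.0031 | 205 101 142 0.0039 | 206 49 152 0.0046 | 207 35 194 0.0054 | 208 38 233 0.0062 | 209 24 242 0.007 | 210 23 240 0.0078 | 211 21 243 0.0086 | 212 23 240 0.0094 | 213 24 243 0.0103 | 214 26 241 0.0111 | 215 30 236 0.0119 | 216 44 198 0.0127 | 217 40 148 0.0135 | 218 36 121 0.0143 | 219 33 124 0.0151 | 220 39 119 0.0159 | 221 38 122 0.0167 | 222 40 122 0.0176 | 223 36 121 0.0184 | 224 34 120 0.0192 | 225 32 118 0.02 | 226 37 137 0.0208 | 227 37 165 0.0217 | 228 38 169 0.0225 | 229 37 192 0.0233 | 230 41 206 0.0242 | 231 41 195 0.025 | 232 36 192 0.0258 | 233 39 192 0.0266 | 234 41 188 0.0275 | 235 42 186 0.0283 | 236 40 180 0.0292 | 237 41 173 0.03 | 238 38 170 0.0308 | 239 40 164 0.0317 | 240 38 163 0.0325 | 241 38 149 0.0334 | 242 38 136 0.0342 | 243 36 121 0.0351 | 244 28 117 0.0359 | 245 41 112 0.0368 | 246 39 119 0.0376 | 247 36 128 0.0385 | 248 33 123 0.0393 | 249 38 95 0.0402 | 250 29 62 0.041 | 251 0 31 0.0419 | 252 41 31 0.0428 | 253 8 31 0.0436 | 254 8 34 0.0445 | 255 15 33 0.0454 | 256 23 33 0.0462 | 257 25 41 0.0471 | 258 36 78 0.048 | 259 31 117 0.0489 | 260 43 138 0.0497 | 
black on board: top [[0.4743 0.2178 0.076 ]] flange [[0.4755 0.2175 0.0175]]
```

Call:
{"op": "drive_tool", "data": {
  "steps": [
    [0,2,-2.3,0,0.6],
    [0,3.2,-3.6,0,0.6],
    [0,3.2,-3.6,0,0.6],
    [0,3.2,-3.6,0,0.6],
    [0,3.2,-3.6,0,0.6],
    [0,2,-2.2,0,0.6],
    [0,0.95,-1.0,0,0.6],
    [0,0,0,0,0.6],
    [0,0,0,0,0.6],
    [0,0,0,0,0.6]
  ]
}}

```text
time: 39.45
eef_pos: [0.4771, 0.2142, 0.1251]
tcp_rot: [0.103, 0.699, -0.103, 0.7]
contact_force: [1.1, -0.4, 0.1]
opening: 0.601
```

Run:
```python
from h import *
s=readout.get_state();print(s['eef_pos'],go((.475,.2158,.0375)))
```

```text
[0.4771 0.2142 0.1251] [ 8.7561  0.0978 -0.246 ]
```

Call:
{"op": "drive_tool", "data": {
  "steps": [
    [3,0.1,-0.25,0,0.6],
    [4,0,0,0,0.6],
    [1.75,0,0,0,0.6],
    [0,0,0,0,0.6],
    [0,0,0,0,0.3],
    [-0.1,0,0,0,0.1],
    [-0.1,0,0,0,0.1],
    [-0.1,0,0,0,0.1],
    [0,0,0,0,0.1],
    [0,0,0,0,0.1]
  ]
}}

```text
time: 40.45
eef_pos: [0.4741, 0.2171, 0.0411]
tcp_rot: [0.103, 0.699, -0.103, 0.7]
contact_force: [1.3, -0.0, -0.8]
opening: 0.215
```

Call:
{"op": "drive_tool", "data": {
  "steps": [
    [-0.3,0,0,0,0.1],
    [-2,0,0,0,0.1],
    [-4,0,0,0,0.1],
    [-2,0,0,0,0.1],
    [0,0,0,0,0.1],
    [0,0,0,0,0.1],
    [0,0,0,0,0.1]
  ]
}}

```text
time: 41.15
eef_pos: [0.4727, 0.2167, 0.1217]
tcp_rot: [0.102, 0.701, -0.103, 0.698]
contact_force: [0.1, 0.2, -1.2]
opening: 0.216
```

Run:
```python
from h import *
s=readout.get_state();print(s['eef_pos'],s['opening'],go(rw(-.085,0,.125)))
```

```text
[0.4727 0.2167 0.1217] 0.21584224405313976 [ -0.3211 -17.7843   8.7918]
```

Call:
{"op": "drive_tool", "data": {
  "steps": [
    [0,-2,1,0,0.1],
    [0,-3.7,1.8,0,0.1],
    [0,-3.7,1.8,0,0.1],
    [0,-3.7,1.8,0,0.1],
    [0,-3,1.5,0,0.1],
    [0,-1.65,0.9,0,0.1],
    [0,0,0,0,0.1],
    [0,0,0,0,0.1],
    [0,0,0,0,0.1]
  ]
}}

```text
time: 42.05
eef_pos: [0.5065, 0.0226, 0.1226]
tcp_rot: [0.103, 0.7, -0.102, 0.699]
contact_force: [0.0, -0.3, -1.3]
opening: 0.213
```

Run:
```python
from h import *
s=readout.get_state();print(s['eef_pos'],s['opening'],go(rw(-.084,0,.034)))
```

```text
[0.5065 0.0226 0.1226] 0.212633119012204 [ 8.8643 -0.1658  0.0971]
```

Call:
{"op": "drive_tool", "data": {
  "steps": [
    [3,-0.13,0.1,0,0.1],
    [4,0,0,0,0.1],
    [1.7,0,0,0,0.1],
    [0.2,0,0,0,0.1],
    [0,0,0,0,0.1],
    [0.15,0,0,0,0.1],
    [0.15,0,0,0,0.1],
    [0,0,0,0,0.1],
    [0,0,0,0,0.1]
  ]
}}

```text
time: 42.95
eef_pos: [0.5082, 0.0202, 0.0322]
tcp_rot: [0.103, 0.699, -0.103, 0.7]
contact_force: [-0.7, 0.0, -0.8]
opening: 0.22
```

Call:
{"op": "drive_tool", "data": {
  "steps": [
    [0.15,0,0,0,0.1],
    [0.1,0,0,0,0.1],
    [0,0,0,0,0.1],
    [0,0,0,0,0.1]
  ]
}}

```text
time: 43.35
eef_pos: [0.5087, 0.0201, 0.0313]
tcp_rot: [0.103, 0.699, -0.103, 0.7]
contact_force: [-4.4, 1.3, 9.5]
opening: 0.216
```

Run:
```python
from h import *
s=readout.get_state();print(s['eef_pos'],s['contact_force'],go(rw(-.028,0,.033)))
```

```text
[0.5087 0.0201 0.0313] [-4.4462  1.3379  9.4759] [-0.1725  0.0135  5.3869]
```

Call:
{"op": "drive_tool", "data": {
  "steps": [
    [-0.25,0.03,0,0,0.1],
    [0,0,0.7,0,0.1],
    [0,0,1.2,0,0.1],
    [0,0,1.3,0,0.1],
    [0,0,1.3,0,0.1],
    [0,0,0.9,0,0.1],
    [0,0,0,0,0.1],
    [0,0,0,0,0.1],
    [0,0,0,0,0.1]
  ]
}}

```text
time: 44.25
eef_pos: [0.5592, 0.0051, 0.0314]
tcp_rot: [0.103, 0.7, -0.103, 0.699]
contact_force: [0.3, 0.1, -0.3]
opening: 0.213
```

Run:
```python
from h import *
import pickle
s=readout.get_state();print(s['eef_pos'],s['contact_force'],go(rw(-.028,0,.033)))
c=snap('wrist','w13');pickle.dump(c,open('w13.pkl','wb'))
f=c['frame'][120:360,200:440];cv2.imwrite('pics/w13c.png',cv2.resize(cv2.cvtColor(f,cv2.COLOR_RGB2BGR),(600,600),interpolation=3))
for z,p in ((.016,(-.028,.018)),(.016,(-.028,-.018)),(.0085,(-.045,0)),(.0095,(-.045,0)),(.068,(-.028,0))): print((proj(c,[rw(*p,z)])-[200,120])*2.5)
```

```text
[0.5592 0.0051 0.0314] [ 0.3181  0.077  -0.3471] [-0.1587  0.0005  0.1202]
[[376.5172 422.945 ]]
[[203.4838 423.168 ]]
[[289.9438 334.0124]]
[[289.9288 335.5552]]
[[288.9285 572.8688]]
```

View pics/w13c.png

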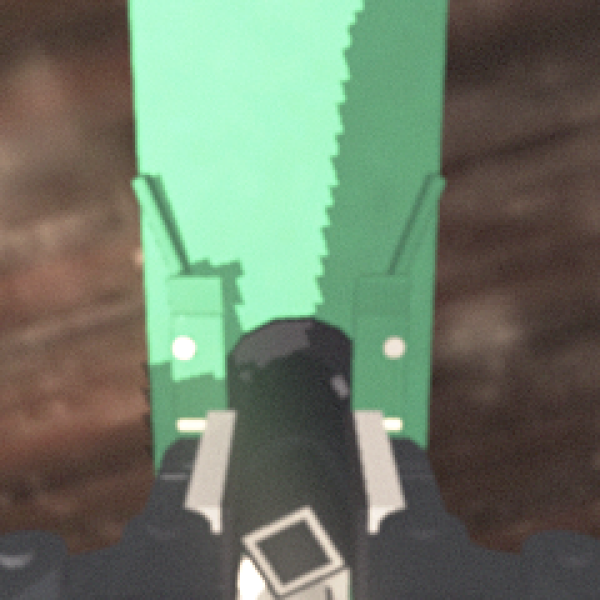

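Marks are at row 424. Black's flange edge is at 317 against ~336 wanted and the head centre at 550 against 573, so about 3.6 mm short.

Call:
{"op": "drive_tool", "data": {
  "steps": [
    [0,0,0.37,0,0.1],
    [0,0,0,0,0.1],
    [0.1,0,0,0,0.1],
    [0.1,0,0,0,0.1],
    [0,0,0,0,0.1],
    [0,0,0,0,0.3],
    [0,0,0,0,0.45],
    [0,0,0,0,0.6],
    [0,0,0,0,0.6]
  ]
}}

```text
time: 45.2
eef_pos: [0.5631, 0.0039, 0.0295]
tcp_rot: [0.103, 0.7, -0.103, 0.699]
contact_force: [-0.2, 0.6, 0.1]
opening: 0.6
```

Call:
{"op": "drive_tool", "data": {
  "steps": [
    [-2,0,0,0,0.6],
    [-4,0,0,0,0.6],
    [-5,0,0,0,0.6],
    [-3,0,0,0,0.6],
    [0,0,0,0,0.6],
    [0,0,0,0,0.6],
    [0,0,0,0,0.6]
  ]
}}

```text
time: 45.9
eef_pos: [0.5621, 0.0041, 0.1678]
tcp_rot: [0.103, 0.701, -0.103, 0.698]
contact_force: [-0.4, 0.6, -1.5]
opening: 0.598
```

Run:
```python
from h import *
s=readout.get_state();print(s['eef_pos'],s['contact_force'],s['time'])
c=snap('wrist','w14');d=snap('side','s14')
B=cv2.COLOR_RGB2BGR
a=cv2.resize(cv2.cvtColor(c['frame'][100:400,220:420],B),(400,600),interpolation=3)
b=cv2.resize(cv2.cvtColor(d['frame'][160:340,240:360],B),(400,600),interpolation=3)
cv2.imwrite('pics/m14.png',np.hstack([a,b]))
for x,h in ((-.028,.063),(.022,.069),(.072,.062)):
    print(x,(proj(c,[rw(x,.018,.016),rw(x-.017,0,.0085),rw(x,0,.004+h)])-[220,100])*2, (proj(d,[rw(x,0,.004+h)])-[240,160])*10/3)
```

```text
[0.5621 0.0041 0.1678] [-0.3656  0.6306 -1.4587] 45.9
-0.028 [[232.872  245.667 ]
 [193.3413 205.8693]
 [193.191  276.7104]] [[262.1288 218.4703]]
0.022 [[231.2774 347.7476]
 [193.5155 308.9627]
 [193.3857 402.6194]] [[178.7171 197.4948]]
0.072 [[229.8196 441.0781]
 [193.675  403.2819]
 [193.603  501.4832]] [[ 97.9942 197.3211]]
```

View pics/m14.png

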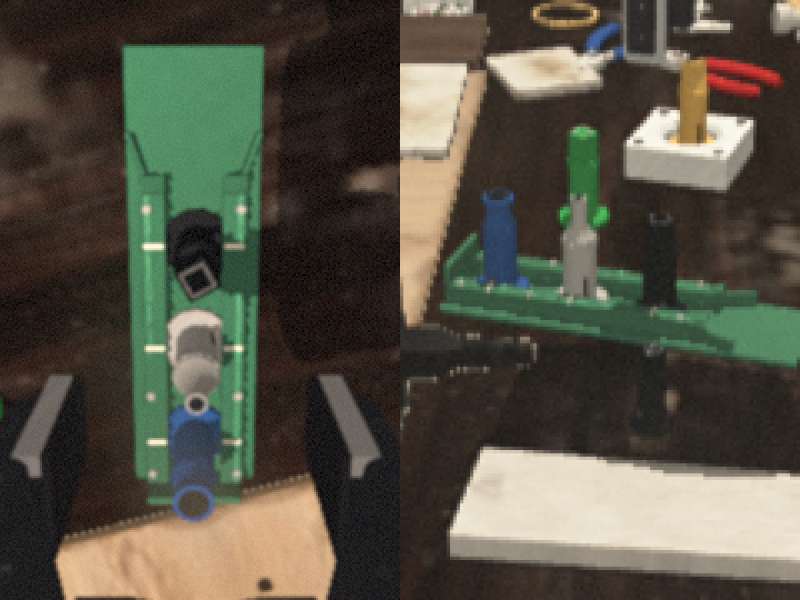

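The last picture shows all three rack nozzles upright at their marks. Black's flange edge is at row 208 (206 wanted), steel's at about 309 (309) and blue's at about 403 (403). Brass stands in the seat and the gripper is clear.

```bash
python3 -c "
from plant import sign_off
print(sign_off())"
```

```text
the job is handed in; nothing more can be done
None
```

The job is done and handed in at about 46 s of the 122 s allowed. I slid black and then steel out and stood both on the white board, and set brass in the block's seat. Blue went into the rack at the rear mark, then steel and black went back at theirs.

**Final checks:**
- **Rack:** in the last wrist and side pictures black, steel and blue all stand upright, each within about 1 mm of its mark.
- **Brass:** upright in the seat, with its top at row 177.6 in the side picture against 178.3 predicted for fully down.
- **Gripper:** open and clear of everything. The highest force in the readings was about 10 N.

**What disagreed on the way:** steel was held about 8 mm off-centre in the pads on its way back, and blue and black about 3 mm. I measured each against the marks and corrected it before letting go. At the start, steel and brass seemed to stand about 2 to 3 mm in front of their marks. I put steel, and blue in brass's place, on the marks themselves.

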